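# Lay the hold-down block against the marking fence

### The job

Set the hold-down block on the aluminium sheet: slide it, still standing, until its foot bears squarely and firmly (about 10 N) against the blue lip along the near edge of the board, then push near its top so that it tips over the lip and lies on its black rubber face on the sheet, and push it along the sheet until its yellow end bears squarely and firmly (about 10 N) against the red fence. Let it go there flush with the fence; never press it against lip or fence with more than 15 N, and leave the jar, the tape roll and the battery pack where they stand.

Things in the scene. Friction and masses are not known exactly. Their poses are not given: they have to be found in the camera images.
- board: Fixed plywood board topped with aluminium sheet, together 12 mm thick, flat on the bench, 230 mm (x) by 340 mm (y), with a pull-out blue lip in front of its near edge. Origin: on the bench surface, at the middle of the board's own near long edge, which faces the block. x points level across the board, away from block and robot, to the fence; y along the edge; z up.
- board_edge (a point): Middle of the board's near upper edge, 12 mm above its origin; axes as the board's. The blue lip, 320 mm long, 12 mm high, 6 mm thick, stands parallel in front of it; its outer face is 6 to 32 mm out (-x) from this edge, differently each time and in no pose reading: find it by feel. It holds stiffly; its top is level with the sheet.
- fence: Rigid red steel angle fixed on the sheet parallel to the near edge: an upright wall 300 mm long (y), 5 mm thick, 34 mm high above the sheet. Origin: on the sheet (12 mm above the bench), middle of the face that looks to the near edge; that face lies 115 mm from the edge. Axes as the board's.
- block: Loose wooden block, 56 mm (x) by 84 mm (y) by 90 mm tall (z), 0.35 to 0.6 kg, centre of mass at its middle, at first standing on the bench 20 to 110 mm short of the lip, up to 0.3 rad from square. Origin: centre of its underside (foot); z up while it stands; x out of the black rubber face, which looks to the board. Lying as wanted, x points down, z along the board's x.
- block_top (a point): Centre of the block's yellow end face, 90 mm from the origin along the block's z. The standing block slides on the bench with 1 to 4 N if pushed below about 40 mm; pushed higher it may tip too early. Lying on the sheet it drags just as much, which is lost from the push before it reaches the fence.
- block_back (a point): Centre of the block's bare wooden face opposite the rubber. Pushed here some 75 mm above the bench with the foot at the lip, the block tips with 2 to 6 N (it swings about the lip's outer upper edge); past about 40 degrees it falls over by itself and rests on the sheet, its foot 10 to 40 mm out past the lip.
- jar: Bystander: glass jar with steel lid, 56 mm across, 65 mm tall, on the bench near the block or the board. Origin: centre of its underside.
- tape_roll: Bystander: yellow roll of tape lying flat, 76 mm across, 24 mm tall, on the bench. Origin: centre of its underside.
- battery: Bystander: black and yellow battery pack, 75 by 60 mm, 50 mm tall, on the bench. Origin: centre of its underside.

How it is judged:
On the way, in this order (a step that is already met when the one before it is completed fails the run):
1. the block, still standing, is pressed squarely against the lip along the board's near edge with at least 3 N (contact force between block and board above 3 N and angle between block's own z axis and vertical below 0.08 rad and angle between the x axis of block and the x axis of board, either way round below 0.06 rad and height (world z) of block below 0.006 m), for 0.2 s.
2. the block lies on its rubber face on the sheet, short of the fence (angle between block's own x axis and vertical above 3.06 rad and x of block_top in the frame of board below 0.106 m and contact force between block and board above 1 N), for 0.2 s.
3. the lying block is pressed against the fence with at least 3 N (angle between block's own x axis and vertical above 3.06 rad and contact force between block and fence above 3 N), for 0.2 s.
At the end, for the whole second after the job is handed in: The block lies at rest on its rubber face on the sheet (flat within 0.08 rad), its yellow end within 3.5 mm of the fence's face and square to it within 0.05 rad, within the middle 220 mm of the fence (origin within 110 mm of the middle) (angle between block's own x axis and vertical above 3.06 rad and x of block_top in the frame of board between 0.1115 and 0.118 m and y of block in the frame of board between -0.11 and 0.11 m and angle between the z axis of block and the x axis of board, either way round below 0.05 rad and linear speed of block below 0.01 m/s and angular speed of block below 0.05 rad/s); the robot touches nothing.
It fails at once if the standing block is pressed against the board's lip with more than 22 N (contact force between block and board above 22 N and angle between block's own z axis and vertical below 0.15 rad).
It fails at once if the block is pressed against the fence with more than 22 N (contact force between block and fence above 22 N).
It fails at once if the jar is shifted by more than 15 mm or tipped (distance of jar from where it was at the start of the episode above 0.015 m or angle between jar's own z axis and vertical above 0.3 rad).
It fails at once if the tape roll is shifted by more than 15 mm or tipped (distance of tape_roll from where it was at the start of the episode above 0.015 m or angle between tape_roll's own z axis and vertical above 0.3 rad).
It fails at once if the battery is shifted by more than 15 mm or tipped (distance of battery from where it was at the start of the episode above 0.015 m or angle between battery's own z axis and vertical above 0.3 rad).
It also fails if it takes over 72 s, if anything falls off the work surface, if the arm or the gripper's body presses on something with over 40 N, if the wrist force passes 120 N, or if a joint passes its speed limit or range.

### The arm

A 6-joint arm with a two-finger parallel gripper is mounted at the origin on the work surface. World frame = base frame: x ahead of the robot, y to its left, z up, the work surface at z = 0. Lengths are in m, angles in rad, forces in N, time in s.
With the tool pointing down it reaches from about 0.375 to 0.9 m from the base axis. Payload 3.1 kg.
Tool frame: the origin (TCP) lies midway between the tips of the shut fingers; the grasp point (between the pads) lies 19 mm behind it (arm.grasp_offset is the distance from the TCP to the grasp point, in m); z points along the fingers, y is the direction in which the jaws open and shut (so a half turn about z gives the same grasp; the last joint's range is limited). The gripper opens to 87 mm and grips with 3 to 60 N. Pads are 19 mm wide; open, the fingers measure 117 mm over their backs; the gripper's body (75 mm by 190 mm) begins 51 mm behind the grasp point.
Start: joints at [-1.377, 0.527, 1.433, -0, 1.181, -0.178], TCP at [0.227, -0.582, 0.223] pointing down, gripper open.
Joint ranges: [-3.08, 3.08], [-0.75, 2.2], [0.22, 2.44], [-1.43, 4.57], [0, 2.65], [-2.85, 2.85]. Speed limits (rad/s): [2.79, 2.79, 3.14, 3.14, 3.14, 3.14].

### API

Orientations are given as a 3x3 rotation matrix whose columns are the frame's x, y, z axes.
In Python, from plant import arm, vision gives the robot as it stands.
- The arm moves only by the tool arm_command, never from a script. Its argument "commands" is a list of rows, each a list of 7 numbers: the shift along the tool's x, y, z in m, then the turn, a rotation vector about the tool's x, y, z in rad, then the opening, from 0 (shut) to 1 (fully open). In form: [[tx, ty, tz, ax, ay, az, grip], ...]. A call has 1 to 20 rows; each row shifts and turns the commanded pose from where the row before left it, along the tool's axes as they then stand; what a row does not reach is not made up. A row lasts 1/12 s, in which the tool goes at most 41.7 mm and 7.16 degrees, less where a joint would pass 70% of its speed; a pose out of reach is approached as far as the arm can. A call is refused whole if a number of a shift passes 0.0417 or a number of a turn 0.125, either way. A call with a gripper value outside its range is refused whole. The fingers move at their own pace and stop on an object; "squeeze" is the grip in N (left out, the last holds). Time passes only in rows, so rows that do not move let the fingers close. It gives the time, the measured TCP pose, the force and the opening at its end, in the units of the state.
- arm.sense(): the state, without advancing time (a new reading comes with each control period).
- vision.read_camera(name): name is "side" or "top" or "wrist"; returns a dict with "color" (384x512x3 uint8, red, green, blue), "K" (3x3 intrinsics, pixels), "R" (3x3) and "t" (3): a world point X has camera coordinates R X + t. Camera axes: x right, y down, z forward; pixel columns grow to the right and rows downward; lengths in m; the calibration is good to about 2 mm. A picture is of the moment at which its call begins. There is no depth.
- arm.close_job(): hands the job in, once; it reports no verdict.
The state is a dict: "clock": time; "qpos": joint angles; "dq": joint speeds; "joint_efforts": joint torques, N m; "ee_pos": TCP position; "eef_rot": TCP orientation; "force": force on the tool from outside, world axes, zero at the start; "torque": the same for the moment, N m; "gripper_width": finger opening in m.
Only numpy, scipy, OpenCV 4.12 (cv2) and the standard library are available. Lean on these libraries where they do the work, as an engineer would, in place of code of your own. Each camera call takes 0.05 s, during which the arm holds its last target.

## Working session

There is one attempt and no reset: what is moved stays moved. The work goes in short steps, Python scripts to look and compute and a tool call to move; the robot and the scene stay as the last step left them, time stands still between calls to the robot, and variables do not carry over. Pictures are saved under pics/ and viewed, and the job is handed in when it is done.

Besides the shell and the picture viewer there is one more tool, called after ">>>" as a command line: name --pt "numbers of a row" for each row, then --argument value for the rest. arm_command: Moves the arm, as the interface text tells. Its arguments: {"type":"object","properties":{"commands":{"type":"array"},"squeeze":{"type":"number"}},"required":["commands"]}

```bash
ls; mkdir -p pics
python3 - <<'E'
from plant import arm, vision
import cv2,json,numpy as np
s=arm.sense(); print({k:np.round(v,3).tolist() for k,v in s.items()})
d={}
for n in("side","top","wrist"):
    c=vision.read_camera(n); cv2.imwrite(f"pics/{n}0.png",c["color"][:,:,::-1]); print(n,np.round(c["K"],1).tolist(),np.round(c["R"],3).tolist(),np.round(c["t"],3).tolist())
    np.savez(f"{n}0.npz",**c)
E
```

```text
pics
{'clock': 0.0, 'qpos': [-1.378, 0.528, 1.434, 0.0, 1.181, -0.178], 'dq': [0.001, -0.002, 0.001, 0.0, 0.0, 0.002], 'joint_efforts': [0.0, -44.004, -17.659, 0.063, 0.058, -0.0], 'ee_pos': [0.227, -0.582, 0.222], 'eef_rot': [[0.932, 0.363, -0.0], [0.363, -0.932, 0.002], [0.0, -0.002, -1.0]], 'force': [0.301, 0.272, -0.476], 'torque': [0.073, 0.011, 0.043], 'gripper_width': 0.087}
side [[403.7, 0.0, 254.0], [0.0, 403.7, 187.9], [0.0, 0.0, 1.0]] [[-0.999, -0.051, 0.017], [-0.041, 0.519, -0.854], [0.035, -0.853, -0.52]] [0.596, 0.1, 0.937]
top [[467.2, 0.0, 254.0], [0.0, 467.2, 199.5], [0.0, 0.0, 1.0]] [[-0.026, -1.0, -0.0], [-0.996, 0.026, -0.091], [0.091, -0.002, -0.996]] [0.0, 0.628, 1.186]
wrist [[344.7, 0.0, 259.3], [0.0, 344.7, 188.9], [0.0, 0.0, 1.0]] [[0.363, -0.932, -0.003], [-0.89, -0.348, 0.294], [-0.275, -0.105, -0.956]] [-0.623, -0.036, 0.391]
```

View pics/top0.png

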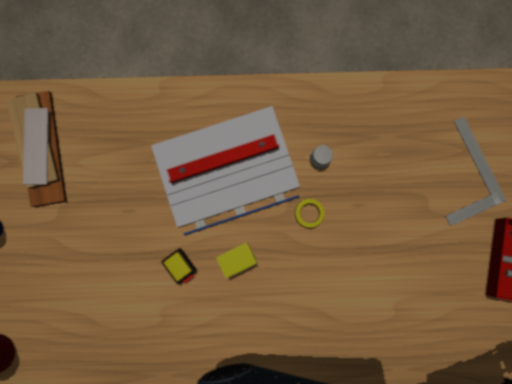

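View pics/side0.png

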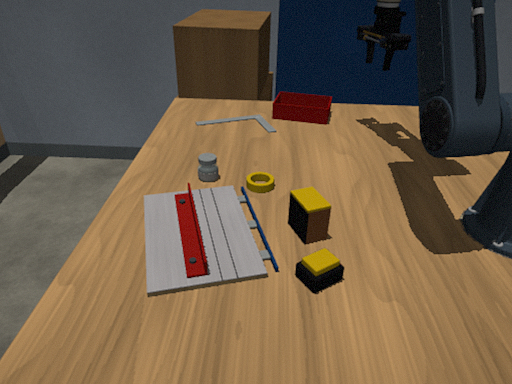

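The top view shows the board (px 152–300, 108–225), the red fence, the blue lip from (186,234) to (298,197), and the yellow block top at about (237,260). The battery is at (179,266), the tape at (310,213) and the jar at (321,157). Next I measure them.

```bash
cat > h.py <<'E'
import numpy as np,cv2
def ray(c,uv,z):
    uv=np.atleast_2d(np.asarray(uv,float)); R=c["R"];t=c["t"]
    d=np.c_[uv,np.ones(len(uv))]@np.linalg.inv(c["K"]).T
    D=d@R; C=-R.T@t
    return C+D*((z-C[2])/D[:,2])[:,None]
def proj(c,X):
    p=(np.atleast_2d(X)@c["R"].T+c["t"])@c["K"].T
    return p[:,:2]/p[:,2:]
def rect(P):  # world xy pts -> center, size, angle of long axis
    (cx,cy),(w,h),a=cv2.minAreaRect((P[:,:2]*1000).astype(np.float32)); return (cx,cy),(w,h),a
def blobs(m,amin=40):
    cs,_=cv2.findContours(m.astype(np.uint8),cv2.RETR_EXTERNAL,cv2.CHAIN_APPROX_NONE)
    return [k[:,0,:] for k in cs if cv2.contourArea(k)>amin]
def hsv(c): return cv2.cvtColor(c["color"],cv2.COLOR_RGB2HSV)
E
python3 - <<'E'
from h import *
c=dict(np.load("top0.npz"));H=hsv(c);h,s,v=H[...,0],H[...,1],H[...,2]
m={"yellow":((h>22)&(h<36)&(s>170)&(v>100)),"red":((h<6)|(h>174))&(s>180)&(v>80),"blue":(h>100)&(h<130)&(s>120)&(v>50),"grey":(s<40)&(v>120)}
z={"yellow":.09,"red":.03,"blue":.012,"grey":.012}
for k in m:
    for b in blobs(m[k]):
        if k!="blue" and k!="yellow" and k!="grey" and len(b)<20: continue
        P=ray(c,b,z[k]); r=rect(P)
        print(k,b.mean(0).round(0),"ctr",np.round(r[0],1),"size",np.round(r[1],1),"ang",round(r[2],2), cv2.contourArea(b))
E
```

```text
yellow [177. 266.] ctr [464.3 176.5] size [56.6 42.4] ang 35.39 374.0
yellow [236. 260.] ctr [475.6  31.6] size [56.5 84. ] ang 25.02 763.0
yellow [309. 213.] ctr [ 585.5 -151.3] size [71.4 69. ] ang 88.53 631.5
red [505. 280.] ctr [ 406.5 -649.4] size [ 35.7 102.5] ang 85.66 388.0
red [507. 238.] ctr [ 515.3 -664. ] size [23.1 96. ] ang 85.66 211.0
red [222. 158.] ctr [738.8  63.7] size [ 31.9 292.6] ang 16.99 1213.5
grey [323. 154.] ctr [ 746.2 -202.3] size [42.5 43.2] ang 87.85 200.5
grey [ 35. 146.] ctr [788.2 563.1] size [ 57.8 201. ] ang 89.95 1501.0
grey [227. 172.] ctr [713.4  56.8] size [245.6 338.5] ang 17.01 10709.5
```

Run:
```python
import cv2
a=cv2.imread("pics/top0.png")[100:300,130:350]; cv2.imwrite("pics/topz.png",cv2.resize(a,None,fx=3.6,fy=3,interpolation=cv2.INTER_CUBIC)[:600,:800])
```

```text
(no output)
```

View pics/topz.png

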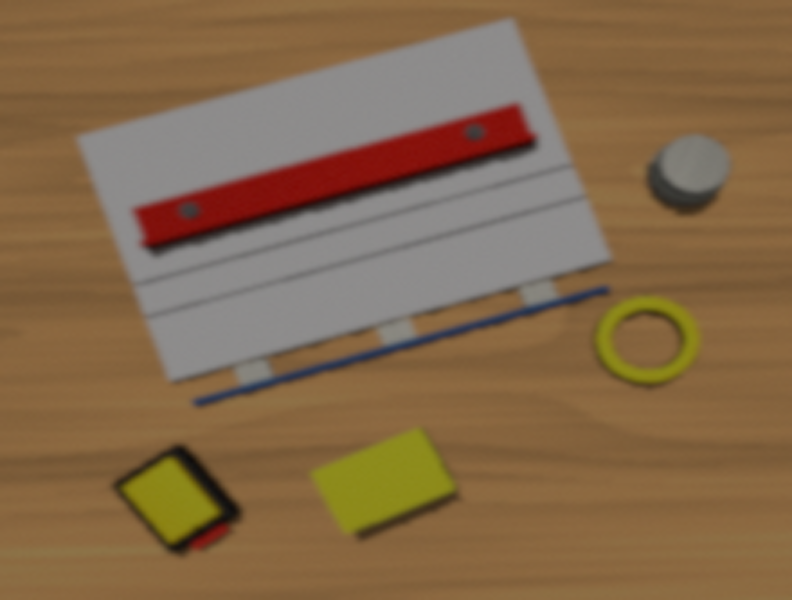

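Run:
```python
from plant import arm
print([x for x in dir(arm) if x[0]!='_'])
from h import *
c=dict(np.load("top0.npz"));H=hsv(c);h,s,v=H[...,0].astype(int),H[...,1],H[...,2]
C=c["color"].astype(int)
m=(C[...,2]>C[...,0]+15)&(C[...,2]>C[...,1]+5); m[:150]=0;m[245:]=0;m[:,:170]=0;m[:,310:]=0
ys,xs=np.nonzero(m);print(len(xs),xs.min(),xs.max())
P=ray(c,np.c_[xs,ys],.012)[:,:2]*1000
vx,vy,x0,y0=cv2.fitLine(P.astype(np.float32),cv2.DIST_HUBER,0,.01,.01).ravel()
print("lip line",np.degrees(np.arctan2(-vx*np.sign(vy),abs(vy))),x0,y0)
# fence base red near edge, board near edge line
g=(s<40)&(v>100)
k=max(blobs(g),key=len);P=ray(c,k,.012)[:,:2]*1000
ap=cv2.approxPolyDP(k.reshape(-1,1,2),6,True)[:,0];print("board corners px",ap.tolist(),np.round(ray(c,ap,.012)[:,:2]*1000).tolist())
r=(((h<6)|(h>174))&(s>150)&(v>60));k=max([b for b in blobs(r) if b[:,0].max()<300],key=len)
ap=cv2.boxPoints(cv2.minAreaRect(k.astype(np.float32)));print("fence",ap.round(1).tolist(),np.round(ray(c,ap,.012)[:,:2]*1000).tolist(),np.round(ray(c,ap,.046)[:,:2]*1000).tolist())
```

```text
['MotionError', 'close_job', 'grasp_offset', 'sense']
175 185 297
lip line 17.007906 598.2739 -6.9601836
board corners px [[271, 107], [152, 146], [178, 226], [200, 227], [204, 217], [231, 208], [239, 214], [243, 204], [271, 195], [278, 201], [298, 186]] [[877.0, -68.0], [779.0, 252.0], [565.0, 185.0], [561.0, 128.0], [587.0, 117.0], [609.0, 45.0], [592.0, 25.0], [618.0, 13.0], [640.0, -61.0], [624.0, -79.0], [662.0, -133.0]]
fence [[166.60000610351562, 169.60000610351562], [273.6000061035156, 134.5], [277.6000061035156, 146.89999389648438], [170.6999969482422, 182.0]] [[715.0, 214.0], [802.0, -72.0], [768.0, -82.0], [682.0, 203.0]] [[710.0, 208.0], [794.0, -71.0], [761.0, -80.0], [677.0, 197.0]]
```

>>> arm_command --pt "0.025 -0.0293 0 0 0 0 0.55" --pt "0.025 -0.0293 0 0 0 0 0.55" --pt "0.025 -0.0293 0 0 0 0 0.55" --pt "0.025 -0.0293 0 0 0 0 0.55" --pt "0.025 -0.0293 0 0 0 0 0.55" --pt "0.025 -0.0293 0 0 0 0 0.55" --pt "0.025 -0.0293 0 0 0 0 0.55" --pt "0.025 -0.0293 0 0 0 0 0.55" --pt "0.025 -0.0293 0 0 0 0 0.55" --pt "0.025 -0.0293 0 0 0 0 0.55" --pt "0.025 -0.0293 0 0 0 0 0.55" --pt "0.025 -0.0293 0 0 0 0 0.55" --pt "0.025 -0.0293 0 0 0 0 0.55" --pt "0.025 -0.0293 0 0 0 0 0.55" --pt "0.025 -0.0293 0 0 0 0 0.55" --pt "0.025 -0.0293 0 0 0 0 0.55" --pt "0 0 0 0 0 0.04 0.55" --pt "0 0 0 0 0 0.035 0.55" --pt "0 0 0 0 0 0 0.55" --pt "0 0 0 0 0 0 0.55"

```text
clock: 1.82
ee_pos: [0.4293, 0.0, 0.2224]
eef_rot: [[0.956, 0.294, -0.0], [0.294, -0.956, 0.0], [-0.0, -0.0, -1.0]]
force: [0.3, 0.1, 0.5]
gripper_width: 0.0477
```

```bash
cat >> h.py <<'E'
E0=np.array([.612,.0257,0]); B=np.radians(17.0)
RB=np.array([[np.cos(B),-np.sin(B),0],[np.sin(B),np.cos(B),0],[0,0,1]])
def tob(p): return (np.asarray(p)-E0)@RB
def tow(b): return E0+RB@np.asarray(b,float)
def st(target_b=None,pitch=0.,yaw=17.0):
    from plant import arm
    from scipy.spatial.transform import Rotation as Ro
    s=arm.sense(); R=np.array(s["eef_rot"]);p=np.array(s["ee_pos"])
    print("t",round(s["clock"],2),"world",p.round(4),"board",tob(p).round(4),"F_board",(np.array(s["force"])@RB).round(2),"T",np.round(s["torque"],2),"w",round(float(s["gripper_width"]),4))
    print("yaw",round(np.degrees(np.arctan2(R[1,0],R[0,0])),2),"pitch",round(np.degrees(np.arctan2(-RB[:,0]@R[:,2]*-1,-R[2,2])),2),"q",np.round(s["qpos"],2))
    Y=np.radians(yaw);x=np.array([np.cos(Y),np.sin(Y),0]);z=np.array([0,0,-1.])
    z2=z*np.cos(pitch)+x*np.sin(pitch);x2=x*np.cos(pitch)-z*np.sin(pitch)
    Rt=np.c_[x2,np.cross(z2,x2),z2]
    print("turn tool:",Ro.from_matrix(R.T@Rt).as_rotvec().round(4))
    if target_b is not None:
        d=tow(target_b)-p; print("shift in current tool axes:",(R.T@d).round(4)," in target axes:",(Rt.T@d).round(4))
E
python3 -c "
from h import *
st([-.20,.045,.12],0.35)"
```

```text
t 1.82 world [0.4293 0.     0.2224] board [-0.1822  0.0289  0.2224] F_board [ 0.31 -0.04  0.52] T [-0.02  0.06 -0.03] w 0.0477
yaw 17.09 pitch -0.02 q [-0.26  0.27  1.9  -0.    0.98  1.01]
turn tool: [-0.0004  0.3503  0.0015]
shift in current tool axes: [-0.0177 -0.0161  0.1025]  in target axes: [-0.0518 -0.0161  0.0901]
```

>>> arm_command --pt "0 0 0 0 0.117 0 0.55" --pt "0 0 0 0 0.117 0 0.55" --pt "0 0 0 0 0.116 0 0.55" --pt "-0.017 -0.005 0.03 0 0 0 0.55" --pt "-0.017 -0.005 0.03 0 0 0 0.55" --pt "-0.017 -0.006 0.03 0 0 0 0.55" --pt "0 0 0 0 0 0 0.55" --pt "0 0 0 0 0 0 0.55"

```text
clock: 2.48
ee_pos: [0.4116, 0.0105, 0.1349]
eef_rot: [[0.903, 0.295, 0.313], [0.276, -0.955, 0.106], [0.33, -0.01, -0.944]]
force: [-0.1, -0.4, -0.2]
gripper_width: 0.0478
```

```bash
python3 -c "
from h import *
st([-.20,.045,.02],0.35)
from plant import vision
for n in('side','top'):
    c=vision.read_camera(n); cv2.imwrite(f'pics/{n}1.png',c['color'][:,:,::-1]); np.savez(f'{n}1.npz',**c)"
```

```text
t 2.48 world [0.4116 0.0105 0.1349] board [-0.1961  0.044   0.1349] F_board [-0.18 -0.33 -0.21] T [-0.12  0.22 -0.06] w 0.0478
yaw 16.99 pitch 19.28 q [-0.43  0.37  2.28  0.77  0.33  0.13]
turn tool: [-0.0101  0.0135 -0.0002]
shift in current tool axes: [-4.160e-02  1.000e-04  1.071e-01]  in target axes: [-0.0431 -0.001   0.1065]
```

View pics/side1.png

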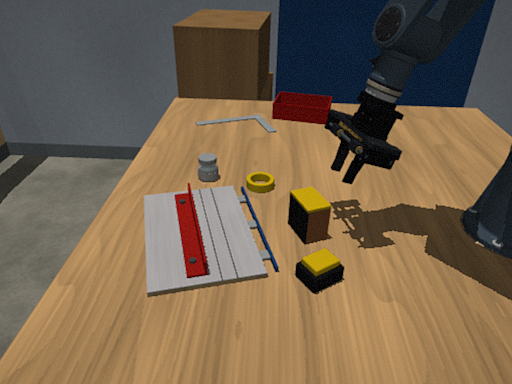

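>>> arm_command --pt "-0.0085 0 0.0275 0 0 0 0.55" --pt "-0.0085 0 0.0275 0 0 0 0.55" --pt "-0.0085 0 0.0275 0 0 0 0.55" --pt "-0.0085 0 0.0275 0 0 0 0.55" --pt "0 0 0 0 0 0 0.55" --pt "0 0 0 0 0 0 0.55"

```text
clock: 3.08
ee_pos: [0.4212, 0.018, 0.0865]
eef_rot: [[0.893, 0.305, 0.332], [0.278, -0.952, 0.127], [0.355, -0.021, -0.935]]
force: [-1.1, -0.2, -0.1]
gripper_width: 0.0477
```

```bash
python3 -c "
from h import *
st([-.18,.045,.013],0.35)"
```

```text
t 3.08 world [0.4212 0.018  0.0865] board [-0.1848  0.0484  0.0865] F_board [-1.14  0.11 -0.07] T [-0.06  0.17 -0.02] w 0.0477
yaw 17.27 pitch 20.76 q [-0.42  0.54  2.32  1.48  0.25 -0.6 ]
turn tool: [-0.0245 -0.0124  0.0046]
shift in current tool axes: [-0.0216  0.0051  0.0703]  in target axes: [-0.0207  0.0034  0.0707]
```

>>> arm_command --pt "0 0 0 0 -0.1 0 0.55" --pt "0 0 0 0 -0.1 0 0.55" --pt "0 0 0 0 0 0 0.55" --pt "0 0 0 0 0 0 0.55" --pt "0 0 0 0 0 0 0.55"

```text
clock: 3.5
ee_pos: [0.4208, 0.0254, 0.0865]
eef_rot: [[0.905, 0.313, 0.289], [0.284, -0.949, 0.138], [0.317, -0.043, -0.947]]
force: [-0.0, 0.2, -0.7]
gripper_width: 0.0478
```

```bash
python3 -c "
from h import *
st([-.185,.045,.03],0.17)"
```

```text
t 3.5 world [0.4208 0.0254 0.0865] board [-0.1829  0.0556  0.0865] F_board [ 0.03  0.16 -0.72] T [-0.05  0.18  0.02] w 0.0478
yaw 17.43 pitch 18.49 q [-0.39  0.52  2.29  1.15  0.26 -0.24]
turn tool: [-0.0473 -0.1529  0.0107]
shift in current tool axes: [-0.02    0.013   0.0523]  in target axes: [-0.0116  0.0106  0.0553]
```

>>> arm_command --pt "0 0 0 -0.015 -0.05 0.003 0.55" --pt "0 0 0 -0.015 -0.05 0.003 0.55" --pt "0 0 0 -0.015 -0.05 0.003 0.55" --pt "0 0 0 0 0 0 0.55" --pt "0 0 0 0 0 0 0.55" --pt "0 0 0 0 0 0 0.55" --pt "0 0 0 0 0 0 0.55"

```text
clock: 4.08
ee_pos: [0.4191, 0.0286, 0.0852]
eef_rot: [[0.927, 0.305, 0.218], [0.289, -0.952, 0.105], [0.239, -0.035, -0.97]]
force: [-0.4, 0.2, -0.4]
gripper_width: 0.0477
```

```bash
python3 -c "
from h import *
st([-.185,.045,.03],0.17)"
```

```text
t 4.08 world [0.4191 0.0286 0.0852] board [-0.1836  0.0592  0.0852] F_board [-0.35  0.28 -0.43] T [-0.05  0.12 -0.02] w 0.0477
yaw 17.29 pitch 13.84 q [-0.33  0.51  2.23  0.66  0.28  0.31]
turn tool: [-0.0367 -0.0716  0.0062]
shift in current tool axes: [-0.0146  0.0161  0.0527]  in target axes: [-0.0107  0.0142  0.0541]
```

>>> arm_command --pt "0 0.005 0 -0.015 -0.035 0.003 0.55" --pt "0 0.005 0 -0.015 -0.035 0.003 0.55" --pt "0 0.004 0 0 0 0 0.55" --pt "0 0 0 0 0 0 0.55" --pt "-0.002 0 0.018 0 0 0 0.55" --pt "-0.002 0 0.018 0 0 0 0.55" --pt "-0.003 0 0.018 0 0 0 0.55" --pt "0 0 0 0 0 0 0.55" --pt "0 0 0 0 0 0 0.55"

```text
clock: 4.83
ee_pos: [0.4246, 0.0173, 0.0298]
eef_rot: [[0.942, 0.294, 0.161], [0.288, -0.956, 0.06], [0.172, -0.01, -0.985]]
force: [0.1, -0.2, 0.4]
gripper_width: 0.0478
```

```bash
python3 -c "
from h import *
st([-.185,.045,.03],0.17)"
```

```text
t 4.83 world [0.4246 0.0173 0.0298] board [-0.1817  0.0468  0.0298] F_board [-0.01 -0.22  0.4 ] T [-0.03  0.09  0.02] w 0.0478
yaw 17.0 pitch 9.91 q [-0.3   0.66  2.2   0.65  0.18  0.34]
turn tool: [-0.0106 -0.0029  0.    ]
shift in current tool axes: [-0.0032  0.0017 -0.0008]  in target axes: [-0.0032  0.0018 -0.0007]
```

>>> arm_command --pt "0.004 0 0.0007 0 0 0 0.55" --pt "0.004 0 0.0007 0 0 0 0.55" --pt "0.004 0 0.0007 0 0 0 0.55" --pt "0.004 0 0.0007 0 0 0 0.55" --pt "0.004 0 0.0007 0 0 0 0.55" --pt "0.004 0 0.0007 0 0 0 0.55" --pt "0.004 0 0.0007 0 0 0 0.55" --pt "0.004 0 0.0007 0 0 0 0.55" --pt "0.004 0 0.0007 0 0 0 0.55" --pt "0.004 0 0.0007 0 0 0 0.55" --pt "0.004 0 0.0007 0 0 0 0.55" --pt "0 0 0 0 0 0 0.55"

```text
clock: 5.83
ee_pos: [0.4692, 0.0304, 0.0311]
eef_rot: [[0.941, 0.296, 0.166], [0.29, -0.955, 0.059], [0.176, -0.007, -0.984]]
force: [-1.4, 0.2, 1.0]
gripper_width: 0.048
```

```bash
cat > look.py <<'E'
import sys
from h import *
from plant import vision
i=sys.argv[1]
for n in('side','top'):
    c=vision.read_camera(n); cv2.imwrite(f'pics/{n}{i}.png',c['color'][:,:,::-1]); np.savez(f'{n}{i}.npz',**c)
    if n=='top':
        H=hsv(c);h,s,v=[H[...,k].astype(int) for k in range(3)]
        for b in blobs((h>22)&(h<36)&(s>170)&(v>60)):
            r=rect(ray(c,b,.09)); print("yellow",b.mean(0).round(0),"board",(tob([r[0][0]/1000,r[0][1]/1000,0])*1000).round(1),np.round(r[1],1),round(r[2],1))
E
python3 look.py 2; python3 -c "
from h import *
st([-.11,.045,.03],0.17)"
```

```text
yellow [177. 266.] board [-97.5 187.    0. ] [61.4 46.8] 36.1
yellow [232. 245.] board [-91.9  42.4   0. ] [47.8 83.6] 16.9
yellow [309. 213.] board [ -77.1 -161.5    0. ] [71.4 69. ] 88.5
t 5.93 world [0.4692 0.0302 0.0309] board [-0.1352  0.0461  0.0309] F_board [-1.56  0.69  0.6 ] T [-0.02  0.2   0.01] w 0.0477
yaw 17.12 pitch 10.12 q [-0.24  0.66  2.09  0.39  0.26  0.66]
turn tool: [-0.0076 -0.0067  0.002 ]
shift in current tool axes: [0.0247 0.0012 0.0053]  in target axes: [0.0247 0.0011 0.0052]
```

View pics/side2.png

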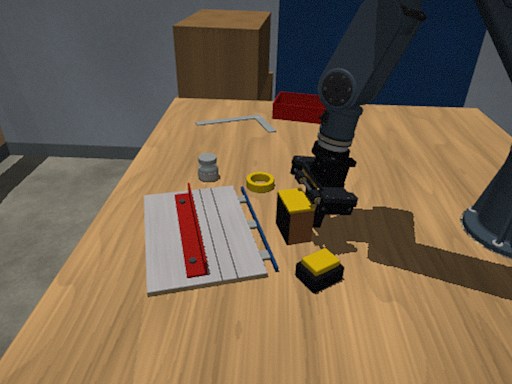

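View pics/top2.png

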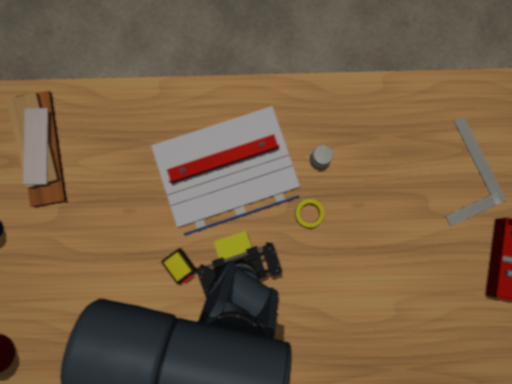

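>>> arm_command --pt "0.004 0 0.0006 0 0 0 0.55" --pt "0.004 0 0.0006 0 0 0 0.55" --pt "0.004 0 0.0006 0 0 0 0.55" --pt "0.004 0 0.0006 0 0 0 0.55" --pt "0.004 0 0.0006 0 0 0 0.55" --pt "0.004 0 0.0006 0 0 0 0.55" --pt "0.004 0 0.0006 0 0 0 0.55" --pt "0 0 0 0 0 0 0.55" --pt "-0.01 0 -0.0017 0 0 0 0.55" --pt "0 0 0 -0.002 0.045 0 0.55" --pt "0 0 0 -0.002 0.045 0 0.55" --pt "0 0 0 -0.002 0.045 0 0.55" --pt "0 0 0 0 0 0 0.55" --pt "0 0 0 0 0 0 0.55"

```text
clock: 7.1
ee_pos: [0.4873, 0.0383, 0.0315]
eef_rot: [[0.922, 0.297, 0.248], [0.283, -0.955, 0.089], [0.264, -0.012, -0.965]]
force: [0.0, -0.7, -0.1]
gripper_width: 0.0479
```

```bash
python3 -c "
from h import *
st([-.118,.0445,.0145],0.31)"
```

```text
t 7.1 world [0.4873 0.0383 0.0315] board [-0.1156  0.0485  0.0315] F_board [-0.17 -0.7  -0.08] T [-0.05  0.17 -0.06] w 0.0479
yaw 17.06 pitch 15.28 q [-0.25  0.68  2.11  0.85  0.2   0.2 ]
turn tool: [-0.0128  0.0433  0.0008]
shift in current tool axes: [-0.0068  0.0042  0.0157]  in target axes: [-0.0075  0.004   0.0154]
```

>>> arm_command --pt "0 0.002 0 -0.006 0.022 0 0.55" --pt "0 0.002 0 -0.006 0.022 0 0.55" --pt "0 0 0 0 0 0 0.55" --pt "-0.0035 0 0.0077 0 0 0 0.55" --pt "-0.0035 0 0.0077 0 0 0 0.55" --pt "0 0 0 0 0 0 0.55" --pt "0 0 0 0 0 0 0.55"

```text
clock: 7.68
ee_pos: [0.4862, 0.0356, 0.0144]
eef_rot: [[0.912, 0.296, 0.284], [0.281, -0.955, 0.093], [0.299, -0.005, -0.954]]
force: [0.1, 0.1, 0.1]
gripper_width: 0.048
```

```bash
python3 -c "
from h import *
st([-.118,.0445,.0155],0.31)"
```

```text
t 7.68 world [0.4862 0.0356 0.0144] board [-0.1174  0.0462  0.0144] F_board [0.09 0.1  0.14] T [-0.08  0.15 -0.05] w 0.048
yaw 17.1 pitch 17.37 q [-0.26  0.73  2.15  1.5   0.16 -0.47]
turn tool: [-0.0059  0.0068  0.0016]
shift in current tool axes: [-0.0003  0.0017 -0.0012]  in target axes: [-0.0003  0.0017 -0.0012]
```

>>> arm_command --pt "0.0032 0.0005 0.0 0 0 0 0.55" --pt "0.0029 0.0005 0.0009 0 0 0 0.55" --pt "0.0029 0.0005 0.0009 0 0 0 0.55" --pt "0.0029 0 0.0009 0 0 0 0.55" --pt "0.0029 0 0.0009 0 0 0 0.55" --pt "0.0029 0 0.0009 0 0 0 0.55" --pt "0 0 0 0 0 0 0.55"

```text
clock: 8.27
ee_pos: [0.5038, 0.0396, 0.0161]
eef_rot: [[0.912, 0.297, 0.284], [0.282, -0.955, 0.092], [0.299, -0.004, -0.954]]
force: [-1.1, -0.5, 1.2]
gripper_width: 0.0478
```

```bash
python3 -c "
from h import *
st([-.095,.0445,.0155],0.31)"; python3 look.py 3
```

```text
t 8.27 world [0.5038 0.0396 0.0161] board [-0.0994  0.0449  0.0161] F_board [-1.25 -0.18  1.19] T [-0.11  0.4   0.06] w 0.0478
yaw 17.18 pitch 17.39 q [-0.24  0.72  2.1   1.23  0.17 -0.18]
turn tool: [-0.0053  0.0065  0.003 ]
shift in current tool axes: [0.0041 0.0005 0.0019]  in target axes: [0.004  0.0004 0.0019]
yellow [177. 266.] board [-97.5 186.9   0. ] [61.5 47.2] 35.4
yellow [228. 233.] board [-61.4  42.8   0. ] [55.9 83.1] 17.7
yellow [309. 213.] board [ -77.1 -161.5    0. ] [71.4 69. ] 88.5
```

View pics/side3.png

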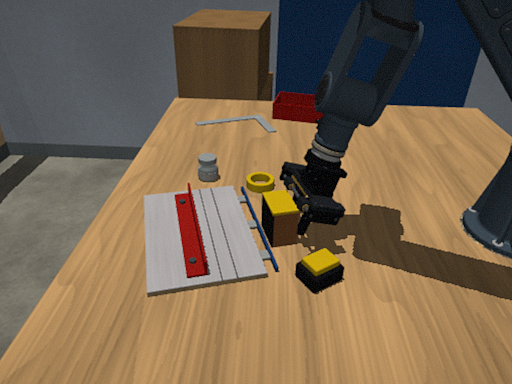

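>>> arm_command --pt "0.001 0 0.0003 0 0 0 0.55" --pt "0.001 0 0.0003 0 0 0 0.55" --pt "0.001 0 0.0003 0 0 0 0.55" --pt "0.001 0 0.0003 0 0 0 0.55"

```text
clock: 8.7
ee_pos: [0.5072, 0.0408, 0.0156]
eef_rot: [[0.912, 0.295, 0.283], [0.281, -0.955, 0.093], [0.298, -0.005, -0.954]]
force: [-3.0, -1.5, 2.0]
gripper_width: 0.0478
```

>>> arm_command --pt "0.0005 0 0.00015 0 0 0 0.55" --pt "0.0005 0 0.00015 0 0 0 0.55"

```text
clock: 8.87
ee_pos: [0.5085, 0.0411, 0.0156]
eef_rot: [[0.912, 0.296, 0.284], [0.281, -0.955, 0.093], [0.299, -0.005, -0.954]]
force: [-4.2, -1.1, 2.4]
gripper_width: 0.0477
```

>>> arm_command --pt "0.0005 0 0.00015 0 0 0 0.55" --pt "0.0005 0 0.00015 0 0 0 0.55"

```text
clock: 9.03
ee_pos: [0.5096, 0.0414, 0.0156]
eef_rot: [[0.912, 0.296, 0.284], [0.281, -0.955, 0.093], [0.299, -0.005, -0.954]]
force: [-3.2, -0.7, 2.4]
gripper_width: 0.0479
```

>>> arm_command --pt "0.0005 0 0.00015 0 0 0 0.55"

```text
clock: 9.12
ee_pos: [0.5101, 0.0415, 0.0156]
eef_rot: [[0.912, 0.296, 0.284], [0.281, -0.955, 0.093], [0.299, -0.005, -0.954]]
force: [-2.8, -0.9, 1.7]
gripper_width: 0.048
```

>>> arm_command --pt "0.0005 0 0.00015 0 0 0 0.55"

```text
clock: 9.2
ee_pos: [0.5104, 0.0416, 0.0156]
eef_rot: [[0.912, 0.296, 0.284], [0.281, -0.955, 0.093], [0.298, -0.005, -0.954]]
force: [-5.3, -1.6, 3.1]
gripper_width: 0.0479
```

>>> arm_command --pt "0.0005 0 0.00015 0 0 0 0.55"

```text
clock: 9.28
ee_pos: [0.5105, 0.0417, 0.0155]
eef_rot: [[0.912, 0.295, 0.283], [0.281, -0.955, 0.092], [0.298, -0.005, -0.955]]
force: [-5.4, -1.8, 3.5]
gripper_width: 0.0482
```

>>> arm_command --pt "0.0005 0 0.00015 0 0 0 0.55"

```text
clock: 9.37
ee_pos: [0.5106, 0.0419, 0.0155]
eef_rot: [[0.913, 0.295, 0.283], [0.28, -0.955, 0.092], [0.297, -0.005, -0.955]]
force: [-7.7, -2.8, 5.0]
gripper_width: 0.0476
```

>>> arm_command --pt "0.0005 0 0.00015 0 0 0 0.55"

```text
clock: 9.45
ee_pos: [0.5107, 0.0419, 0.0155]
eef_rot: [[0.913, 0.295, 0.282], [0.28, -0.955, 0.092], [0.297, -0.005, -0.955]]
force: [-6.9, -3.7, 5.7]
gripper_width: 0.0481
```

>>> arm_command --pt "0.0005 0 0.00015 0 0 0 0.55" --pt "0 0 0 0 0 0 0.55"

```text
clock: 9.62
ee_pos: [0.5107, 0.0419, 0.0155]
eef_rot: [[0.913, 0.295, 0.282], [0.28, -0.956, 0.092], [0.296, -0.005, -0.955]]
force: [-8.4, -3.7, 4.5]
gripper_width: 0.0481
```

>>> arm_command --pt "0.0005 0 0.00015 0 0 0 0.55" --pt "0 0 0 0 0 0 0.55"

```text
clock: 9.78
ee_pos: [0.5107, 0.042, 0.0155]
eef_rot: [[0.913, 0.295, 0.281], [0.28, -0.956, 0.091], [0.296, -0.005, -0.955]]
force: [-9.1, -5.1, 5.8]
gripper_width: 0.0479
```

```bash
python3 -c "
from h import *
st([-.095,.0445,.0155],0.31)"; python3 look.py 4
```

```text
t 9.78 world [0.5107 0.042  0.0155] board [-0.0921  0.0452  0.0155] F_board [-10.14  -2.2    5.81] T [-0.71  1.33 -0.16] w 0.0479
yaw 17.06 pitch 17.2 q [-0.23  0.72  2.08  1.12  0.17 -0.05]
turn tool: [-0.0051  0.0098  0.0009]
shift in current tool axes: [-0.0028  0.0007 -0.0009]  in target axes: [-0.0028  0.0007 -0.0009]
yellow [177. 266.] board [-97.5 186.9   0. ] [61.4 47.2] 35.6
yellow [228. 231.] board [-54.7  42.9   0. ] [54.9 82.8] 16.2
yellow [309. 213.] board [ -77.1 -161.5    0. ] [71.4 69. ] 88.5
```

View pics/side4.png

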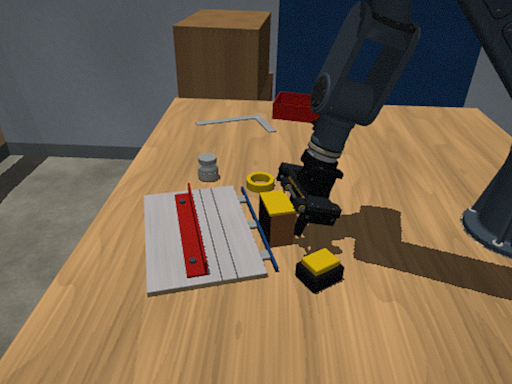

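>>> arm_command --pt "0.0006 0 0.0002 0 0 0 0.55" --pt "0 0 0 0 0 0 0.55" --pt "0 0 0 0 0 0 0.55" --pt "0 0 0 0 0 0 0.55"

```text
clock: 10.22
ee_pos: [0.5108, 0.0421, 0.0155]
eef_rot: [[0.914, 0.294, 0.281], [0.28, -0.956, 0.091], [0.295, -0.004, -0.955]]
force: [-11.2, -5.7, 7.8]
gripper_width: 0.0481
```

```bash
python3 -c "
from h import *
st([-.115,.0435,.078],0.17)"
```

```text
t 10.22 world [0.5108 0.0421 0.0155] board [-0.092   0.0453  0.0155] F_board [-12.4   -2.14   7.79] T [-0.84  1.53 -0.2 ] w 0.0481
yaw 17.04 pitch 17.16 q [-0.23  0.72  2.08  1.11  0.17 -0.04]
turn tool: [-0.0049 -0.1295  0.001 ]
shift in current tool axes: [-0.0035  0.0014 -0.0665]  in target axes: [-0.0121  0.0018 -0.0655]
```

>>> arm_command --pt "-0.009 0 -0.003 0 0 0 0.55" --pt "-0.01 0 -0.003 0 0 0 0.55" --pt "0.0044 0.0005 -0.0143 0 0 0 0.55" --pt "0.0044 0.0005 -0.0143 0 0 0 0.55" --pt "0.0044 0.0005 -0.0143 0 0 0 0.55" --pt "0.0044 0 -0.0143 0 0 0 0.55" --pt "0 0 0 -0.0015 -0.065 0 0.55" --pt "0 0 0 -0.0015 -0.065 0 0.55" --pt "0 0 0 -0.0015 -0.065 0 0.55" --pt "0 0 0 0 0 0 0.55" --pt "0 0 0 0 0 0 0.55"

```text
clock: 11.13
ee_pos: [0.4977, 0.0386, 0.0714]
eef_rot: [[0.942, 0.301, 0.152], [0.295, -0.954, 0.059], [0.163, -0.01, -0.987]]
force: [-0.1, -0.1, -0.3]
gripper_width: 0.0476
```

```bash
python3 look.py 5;python3 -c "
from h import *
st([-.105,.0435,.075],0.1)"
```

```text
yellow [177. 266.] board [-97.3 187.    0. ] [61.  47.2] 35.4
yellow [227. 231.] board [-55.5  43.    0. ] [56.4 83.6] 16.2
yellow [309. 213.] board [ -77.1 -161.5    0. ] [71.5 69. ] 88.5
t 11.23 world [0.4952 0.0387 0.0707] board [-0.1079  0.0466  0.0707] F_board [-0.63  0.17  0.07] T [-0.02  0.14  0.04] w 0.0477
yaw 17.28 pitch 9.16 q [-0.2   0.58  2.    0.21  0.44  0.88]
turn tool: [-0.0131 -0.06    0.0053]
shift in current tool axes: [ 0.0035  0.003  -0.0038]  in target axes: [ 0.0033  0.0031 -0.004 ]
```

View pics/side5.png

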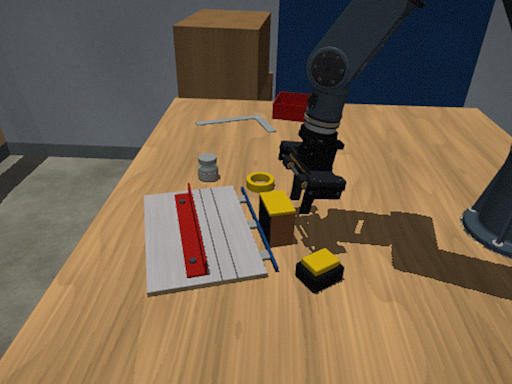

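>>> arm_command --pt "0 0.0015 -0.002 -0.006 -0.03 0.002 0.55" --pt "0 0.0015 -0.002 -0.006 -0.03 0.002 0.55" --pt "0.003 0 0.0003 0 0 0 0.55" --pt "0.003 0 0.0003 0 0 0 0.55" --pt "0.003 0 0.0003 0 0 0 0.55" --pt "0.003 0 0.0003 0 0 0 0.55" --pt "0.003 0 0.0003 0 0 0 0.55" --pt "0.003 0 0.0003 0 0 0 0.55" --pt "0.003 0 0.0003 0 0 0 0.55"

```text
clock: 11.98
ee_pos: [0.5135, 0.0417, 0.0744]
eef_rot: [[0.952, 0.294, 0.089], [0.293, -0.956, 0.03], [0.094, -0.002, -0.996]]
force: [-4.7, -1.9, 5.1]
gripper_width: 0.0482
```

```bash
python3 look.py 6;python3 -c "
from h import *
st([-.105,.0435,.075],0.1)"
```

```text
yellow [177. 266.] board [-97.5 186.8   0. ] [61.5 46.8] 35.4
yellow [226. 225.] board [-41.2  43.    0. ] [41.2 82.9] 17.0
yellow [309. 213.] board [ -77.1 -161.5    0. ] [71.5 69. ] 88.5
t 12.08 world [0.5142 0.0418 0.0745] board [-0.0889  0.044   0.0745] F_board [-4.18 -0.44  2.53] T [-0.16  0.78 -0.06] w 0.0478
yaw 17.1 pitch 5.47 q [-0.16  0.6   1.9   0.08  0.56  1.04]
turn tool: [-0.0019  0.0045  0.0017]
shift in current tool axes: [-0.016   0.0005 -0.002 ]  in target axes: [-0.016   0.0005 -0.0021]
```

View pics/side6.png

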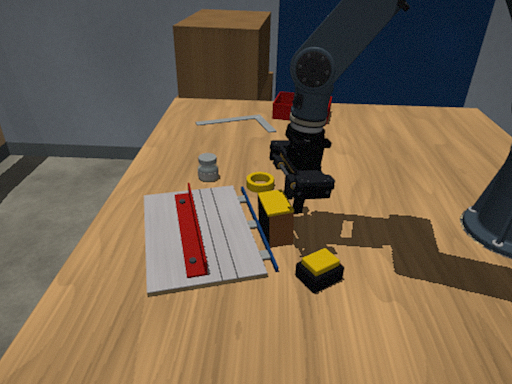

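Contact at the top gives about 4–5 N and the block has started to tip. I push on.

>>> arm_command --pt "0.003 0 0.0003 0 0 0 0.55" --pt "0.003 0 0.0003 0 0 0 0.55" --pt "0.003 0 0.0003 0 0 0 0.55" --pt "0.003 0 0.0003 0 0 0 0.55" --pt "0.003 0 0.0003 0 0 0 0.55"

```text
clock: 12.5
ee_pos: [0.5291, 0.0461, 0.075]
eef_rot: [[0.951, 0.294, 0.092], [0.293, -0.956, 0.029], [0.097, -0.001, -0.995]]
force: [-5.0, -1.3, 7.0]
gripper_width: 0.0476
```

```bash
python3 look.py 7;python3 -c "
from h import *
st([-.105,.0435,.075],0.1)"
```

```text
yellow [176. 266.] board [-97.5 186.9   0. ] [61.4 47.2] 35.6
yellow [223. 218.] board [-22.5  42.7   0. ] [42.9 82.3] 17.0
yellow [309. 213.] board [ -77.1 -161.5    0. ] [71.5 69. ] 88.5
t 12.6 world [0.5304 0.0461 0.0751] board [-0.0721  0.0434  0.0751] F_board [-2.64  0.67  3.76] T [0.02 0.55 0.01] w 0.0476
yaw 17.09 pitch 5.69 q [-0.15  0.61  1.86  0.08  0.58  1.06]
turn tool: [-0.0003  0.0008  0.0016]
shift in current tool axes: [-0.0327 -0.0001 -0.0032]  in target axes: [-0.0327 -0.0001 -0.0032]
```

View pics/side7.png

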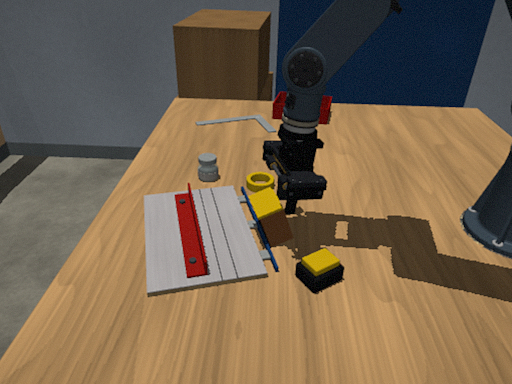

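>>> arm_command --pt "0.003 0 0.0003 0 0 0 0.55" --pt "0.003 0 0.0003 0 0 0 0.55" --pt "0.003 0 0.0003 0 0 0 0.55" --pt "0.003 0 0.0003 0 0 0 0.55" --pt "0.003 0 0.0003 0 0 0 0.55" --pt "0.003 0 0.0003 0 0 0 0.55"

```text
clock: 13.1
ee_pos: [0.5492, 0.0512, 0.0752]
eef_rot: [[0.951, 0.293, 0.098], [0.292, -0.956, 0.029], [0.102, 0.001, -0.995]]
force: [0.1, 0.2, -0.5]
gripper_width: 0.0479
```

```bash
python3 look.py 8;python3 -c "
from h import *
st([-.105,.0435,.075],0.1)"
```

```text
yellow [175. 265.] board [-96.4 187.4   0. ] [59.3 46.8] 36.3
yellow [309. 213.] board [ -77.1 -161.5    0. ] [71.5 69. ] 88.5
yellow [220. 207.] board [ 8.3 43.5  0. ] [28.2 77.7] 17.0
t 13.2 world [0.5493 0.0512 0.0749] board [-0.0525  0.0427  0.0749] F_board [ 0.35  0.25 -0.5 ] T [ 0.05  0.06 -0.01] w 0.0479
yaw 17.08 pitch 5.83 q [-0.13  0.62  1.82  0.07  0.61  1.08]
turn tool: [ 0.0011 -0.0017  0.0015]
shift in current tool axes: [-0.0522 -0.0009 -0.0054]  in target axes: [-0.0522 -0.0008 -0.0053]
```

View pics/side8.png

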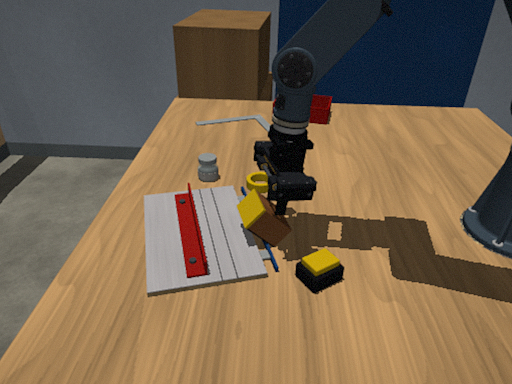

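It is falling by itself, with no force on the tool. I let it settle.

>>> arm_command --pt "0 0 0 0 0 0 0.55" --pt "0 0 0 0 0 0 0.55" --pt "0 0 0 0 0 0 0.55" --pt "0 0 0 0 0 0 0.55" --pt "0 0 0 0 0 0 0.55" --pt "0 0 0 0 0 0 0.55"

```text
clock: 13.7
ee_pos: [0.5478, 0.0511, 0.0749]
eef_rot: [[0.951, 0.294, 0.095], [0.292, -0.956, 0.029], [0.099, 0.0, -0.995]]
force: [0.4, -0.2, 0.7]
gripper_width: 0.0477
```

```bash
python3 look.py 9;python3 -c "
from h import *
st([-.105,.0435,.075],0.1)"
```

```text
yellow [175. 266.] board [-96.7 187.3   0. ] [59.9 46.6] 35.0
yellow [309. 213.] board [ -77.1 -161.5    0. ] [71.5 69. ] 88.5
t 13.8 world [0.5478 0.0512 0.0749] board [-0.0539  0.0431  0.0749] F_board [ 0.3   0.57 -0.31] T [-0.05  0.04 -0.01] w 0.0478
yaw 17.08 pitch 5.7 q [-0.13  0.62  1.82  0.07  0.61  1.08]
turn tool: [0.0002 0.0005 0.0013]
shift in current tool axes: [-0.0508 -0.0005 -0.0052]  in target axes: [-0.0508 -0.0004 -0.0052]
```

View pics/side9.png

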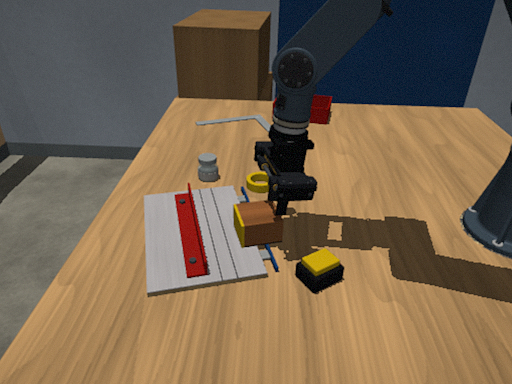

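View pics/top9.png

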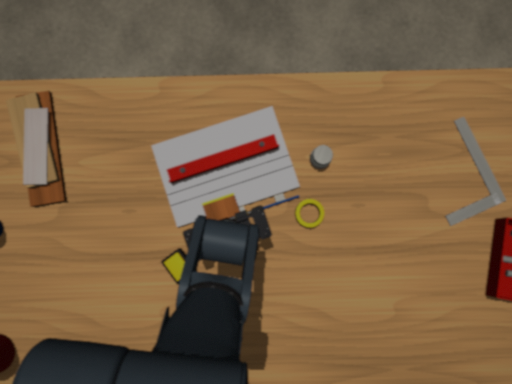

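```bash
cat > edge.py <<'E'
import sys
from h import *
i=sys.argv[1]
c=dict(np.load(f"top{i}.npz"));H=hsv(c);h,s,v=[H[...,k].astype(int) for k in range(3)]
m=(h<40)&(s>110)&~(((h<6))&(s>180)); m=m.astype(np.uint8)
# front edge: scan from sheet along board x at z=.068
for y in np.arange(0.005,.09,.008):
    xs=np.arange(0.14,-.09,-.0005)
    P=np.array([tow([x,y,.068]) for x in xs]); p=proj(c,P)
    val=cv2.remap(s.astype(np.float32),p[:,0].astype(np.float32).reshape(-1,1),p[:,1].astype(np.float32).reshape(-1,1),cv2.INTER_LINEAR).ravel()
    hh=cv2.remap(h.astype(np.float32),p[:,0].astype(np.float32).reshape(-1,1),p[:,1].astype(np.float32).reshape(-1,1),cv2.INTER_LINEAR).ravel()
    k=np.nonzero((val>100)&(hh>9)&(hh<40))[0]
    print(round(y,3), round(xs[k[0]]*1000,1) if len(k) else None, end=" | ")
print()
c=dict(np.load(f"side{i}.npz"));H=hsv(c);h,s,v=[H[...,k].astype(int) for k in range(3)]
for b in blobs((h>20)&(h<36)&(s>170)&(v>60)):
    q=cv2.approxPolyDP(b.reshape(-1,1,2),3,True)[:,0]
    print(q.tolist()); 
    for z in(.012,.068): print(z,(tob(ray(c,q,z))*1000).round(0)[:,:2].tolist())
E
python3 edge.py 9
```

```text
0.005 32.0 | 0.013 32.5 | 0.021 32.5 | 0.029 32.5 | 0.037 32.5 | 0.045 32.5 | 0.053 32.5 | 0.061 32.5 | 0.069 32.5 | 0.077 32.5 | 0.085 -1.0 | 
[[325, 248], [302, 257], [301, 262], [315, 275], [339, 263]]
0.012 [[-139.0, 128.0], [-82.0, 144.0], [-75.0, 158.0], [-88.0, 200.0], [-149.0, 178.0]]
0.068 [[-107.0, 190.0], [-55.0, 204.0], [-49.0, 217.0], [-61.0, 254.0], [-115.0, 235.0]]
[[235, 204], [234, 224], [243, 246], [244, 226]]
0.012 [[12.0, -77.0], [31.0, 3.0], [28.0, 83.0], [11.0, 15.0]]
0.068 [[29.0, 5.0], [46.0, 77.0], [44.0, 149.0], [28.0, 88.0]]
[[247, 176], [249, 189], [268, 190], [265, 172]]
0.012 [[-48.0, -206.0], [-38.0, -139.0], [-85.0, -123.0], [-103.0, -218.0]]
0.068 [[-25.0, -111.0], [-16.0, -50.0], [-58.0, -36.0], [-74.0, -121.0]]
```

>>> arm_command --pt "0.001 0 -0.012 0 0 0 0.55" --pt "-0.013 0 -0.0013 0 0 0 0.55" --pt "-0.013 0 -0.0013 0 0 0 0.55" --pt "-0.014 0 -0.0013 0 0 0 0.55" --pt "-0.0014 0 0.014 0 0 0 0.55" --pt "-0.0014 0 0.014 0 0 0 0.55" --pt "-0.0014 0 0.014 0 0 0 0.55" --pt "-0.0014 0 0.014 0 0 0 0.55" --pt "0 0 0 0 0 0 0.55" --pt "0 0 0 0 0 0 0.55"

```text
clock: 14.63
ee_pos: [0.5088, 0.0393, 0.0301]
eef_rot: [[0.951, 0.294, 0.093], [0.292, -0.956, 0.029], [0.098, -0.0, -0.995]]
force: [0.1, 0.5, 0.8]
gripper_width: 0.0481
```

```bash
python3 look.py 10;python3 edge.py 10; python3 -c "
from h import *
st([-.085,.0425,.029],0.13)"
```

```text
yellow [177. 266.] board [-97.5 186.9   0. ] [61.4 47.2] 35.6
yellow [309. 213.] board [ -77.1 -161.5    0. ] [71.5 69. ] 88.5
0.005 32.0 | 0.013 32.5 | 0.021 32.5 | 0.029 32.5 | 0.037 32.5 | 0.045 32.5 | 0.053 32.5 | 0.061 32.5 | 0.069 32.5 | 0.077 32.5 | 0.085 -5.0 | 
[[326, 248], [302, 257], [301, 262], [314, 275], [339, 263]]
0.012 [[-141.0, 129.0], [-82.0, 144.0], [-75.0, 158.0], [-87.0, 199.0], [-149.0, 178.0]]
0.068 [[-109.0, 190.0], [-55.0, 204.0], [-49.0, 217.0], [-60.0, 254.0], [-115.0, 235.0]]
[[235, 204], [234, 224], [243, 246], [244, 227]]
0.012 [[12.0, -77.0], [31.0, 3.0], [28.0, 83.0], [12.0, 19.0]]
0.068 [[29.0, 5.0], [46.0, 77.0], [44.0, 149.0], [28.0, 91.0]]
[[246, 178], [250, 190], [264, 192], [273, 187], [274, 178], [268, 173], [254, 172]]
0.012 [[-43.0, -196.0], [-39.0, -133.0], [-72.0, -116.0], [-102.0, -135.0], [-118.0, -180.0], [-109.0, -210.0], [-73.0, -224.0]]
0.068 [[-21.0, -102.0], [-17.0, -45.0], [-47.0, -29.0], [-73.0, -46.0], [-88.0, -87.0], [-80.0, -114.0], [-47.0, -127.0]]
t 14.73 world [0.5097 0.0392 0.0311] board [-0.0939  0.0429  0.0311] F_board [0.97 0.73 0.13] T [-0.03  0.09 -0.03] w 0.0477
yaw 17.09 pitch 5.75 q [-0.17  0.68  1.93  0.1   0.44  1.01]
turn tool: [0.0006 0.0297 0.0015]
shift in current tool axes: [0.0086 0.0004 0.003 ]  in target axes: [0.0085 0.0004 0.0032]
```

View pics/side10.png

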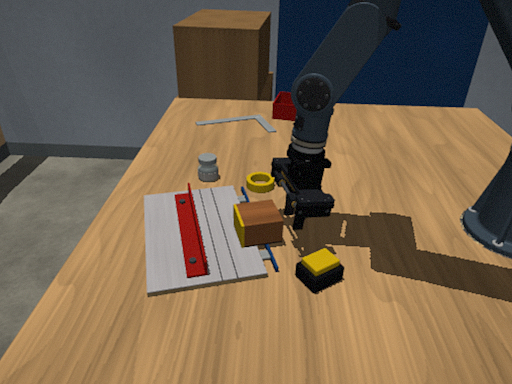

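>>> arm_command --pt "0.004 0 0.0004 0 0 0 0.55" --pt "0.004 0 0.0004 0 0 0 0.55" --pt "0.004 0 0.0004 0 0 0 0.55" --pt "0.004 0 0.0004 0 0 0 0.55" --pt "0.004 0 0.0004 0 0 0 0.55" --pt "0.004 0 0.0004 0 0 0 0.55" --pt "0.004 0 0.0004 0 0 0 0.55" --pt "0.004 0 0.0004 0 0 0 0.55" --pt "0.004 0 0.0004 0 0 0 0.55" --pt "0.004 0 0.0004 0 0 0 0.55" --pt "0.004 0 0.0004 0 0 0 0.55" --pt "0.004 0 0.0004 0 0 0 0.55" --pt "0.004 0 0.0004 0 0 0 0.55" --pt "0.004 0 0.0004 0 0 0 0.55" --pt "0.004 0 0.0004 0 0 0 0.55" --pt "0.004 0 0.0004 0 0 0 0.55" --pt "0.004 0 0.0004 0 0 0 0.55" --pt "0.004 0 0.0004 0 0 0 0.55"

```text
clock: 16.23
ee_pos: [0.5789, 0.0607, 0.0305]
eef_rot: [[0.951, 0.294, 0.095], [0.292, -0.956, 0.029], [0.099, 0.0, -0.995]]
force: [-2.4, -0.4, -0.2]
gripper_width: 0.0478
```

```bash
python3 look.py 11;python3 edge.py 11|head -1; python3 -c "
from h import *
st([.015,.0425,.029],0.1)"
```

```text
yellow [172. 264.] board [-86.3 201.7   0. ] [34.4 61.4] 80.8
yellow [309. 213.] board [ -77.1 -161.5    0. ] [71.4 69. ] 88.5
0.005 80.5 | 0.013 80.5 | 0.021 80.5 | 0.029 80.5 | 0.037 80.5 | 0.045 80.5 | 0.053 80.5 | 0.061 80.5 | 0.069 80.5 | 0.077 80.5 | 0.085 -75.5 | 
t 16.33 world [0.58   0.0607 0.0307] board [-0.0204  0.0428  0.0307] F_board [ 0.44 -0.43 -0.57] T [-0.05  0.09 -0.03] w 0.0477
yaw 17.09 pitch 5.84 q [-0.11  0.73  1.75  0.07  0.57  1.11]
turn tool: [ 0.0011 -0.0019  0.0016]
shift in current tool axes: [0.035  0.0004 0.0053]  in target axes: [0.035  0.0003 0.0053]
```

View pics/side11.png

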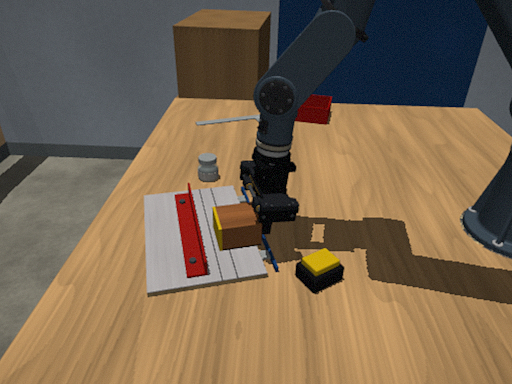

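>>> arm_command --pt "0.004 0 0.0004 0 0 0 0.55" --pt "0.004 0 0.0004 0 0 0 0.55" --pt "0.004 0 0.0004 0 0 0 0.55" --pt "0.004 0 0.0004 0 0 0 0.55" --pt "0.004 0 0.0004 0 0 0 0.55" --pt "0.004 0 0.0004 0 0 0 0.55" --pt "0.003 0 0.0003 0 0 0 0.55"

```text
clock: 16.92
ee_pos: [0.605, 0.0687, 0.0306]
eef_rot: [[0.951, 0.294, 0.095], [0.292, -0.956, 0.029], [0.1, 0.0, -0.995]]
force: [-2.8, -0.9, 2.1]
gripper_width: 0.0481
```

```bash
python3 look.py 12;python3 edge.py 12|head -1; python3 -c "
from h import *
st([.015,.0425,.029],0.1)"
```

```text
yellow [168. 263.] board [-82.6 207.9   0. ] [19.5 33.9] 89.5
yellow [309. 213.] board [ -76.7 -160.4    0. ] [69.1 69. ] 88.5
yellow [208. 171.] board [101.3  41.7   0. ] [ 6.3 81.5] 17.2
0.005 111.5 | 0.013 111.5 | 0.021 111.5 | 0.029 111.5 | 0.037 111.5 | 0.045 111.5 | 0.053 111.5 | 0.061 111.5 | 0.069 111.5 | 0.077 111.5 | 0.085 110.5 | 
t 17.02 world [0.6057 0.0687 0.0307] board [0.0065 0.043  0.0307] F_board [-0.88  0.37  0.41] T [0.02 0.22 0.03] w 0.0476
yaw 17.08 pitch 5.82 q [-0.09  0.75  1.68  0.06  0.62  1.13]
turn tool: [ 0.0008 -0.0016  0.0015]
shift in current tool axes: [0.0082 0.0005 0.0025]  in target axes: [0.0082 0.0005 0.0025]
```

Predicted remaining gap is about 5–9 mm, so I advance slowly from here.

>>> arm_command --pt "0.001 0 0.0001 0 0 0 0.55" --pt "0.001 0 0.0001 0 0 0 0.55" --pt "0.001 0 0.0001 0 0 0 0.55"

```text
clock: 17.27
ee_pos: [0.6067, 0.0693, 0.0305]
eef_rot: [[0.951, 0.294, 0.094], [0.292, -0.956, 0.029], [0.098, 0.0, -0.995]]
force: [-3.1, -1.9, 2.5]
gripper_width: 0.0479
```

>>> arm_command --pt "0.0007 0 0.0001 0 0 0 0.55" --pt "0.0007 0 0.0001 0 0 0 0.55"

```text
clock: 17.43
ee_pos: [0.6082, 0.0698, 0.0305]
eef_rot: [[0.951, 0.294, 0.094], [0.292, -0.956, 0.029], [0.099, 0.0, -0.995]]
force: [-4.3, -1.1, 2.3]
gripper_width: 0.048
```

>>> arm_command --pt "0.0005 0 0.0001 0 0 0 0.55" --pt "0.0005 0 0 0 0 0 0.55"

```text
clock: 17.6
ee_pos: [0.6094, 0.0702, 0.0305]
eef_rot: [[0.951, 0.294, 0.095], [0.292, -0.956, 0.029], [0.099, 0.0, -0.995]]
force: [-3.4, -1.7, 2.0]
gripper_width: 0.0478
```

>>> arm_command --pt "0.0005 0 0.0001 0 0 0 0.55" --pt "0.0005 0 0 0 0 0 0.55"

```text
clock: 17.77
ee_pos: [0.6105, 0.0705, 0.0304]
eef_rot: [[0.951, 0.294, 0.095], [0.292, -0.956, 0.029], [0.099, 0.0, -0.995]]
force: [-3.8, -0.3, 1.1]
gripper_width: 0.0481
```

>>> arm_command --pt "0.0005 0 0.0001 0 0 0 0.55" --pt "0.0005 0 0 0 0 0 0.55"

```text
clock: 17.93
ee_pos: [0.6115, 0.0707, 0.0304]
eef_rot: [[0.951, 0.294, 0.095], [0.292, -0.956, 0.029], [0.099, 0.0, -0.995]]
force: [-4.4, -1.4, 1.7]
gripper_width: 0.0486
```

>>> arm_command --pt "0.0005 0 0.0001 0 0 0 0.55" --pt "0.0005 0 0 0 0 0 0.55"

```text
clock: 18.1
ee_pos: [0.6117, 0.0709, 0.0304]
eef_rot: [[0.951, 0.294, 0.093], [0.293, -0.956, 0.029], [0.097, 0.0, -0.995]]
force: [-5.5, -2.9, 4.0]
gripper_width: 0.0477
```

>>> arm_command --pt "0.0005 0 0.0001 0 0 0 0.55"

```text
clock: 18.18
ee_pos: [0.6117, 0.0709, 0.0303]
eef_rot: [[0.951, 0.294, 0.092], [0.293, -0.956, 0.029], [0.097, -0.0, -0.995]]
force: [-6.7, -3.4, 4.5]
gripper_width: 0.0477
```

>>> arm_command --pt "0.0005 0 0 0 0 0 0.55"

```text
clock: 18.27
ee_pos: [0.6117, 0.071, 0.0303]
eef_rot: [[0.951, 0.294, 0.091], [0.293, -0.956, 0.028], [0.096, -0.0, -0.995]]
force: [-6.9, -3.4, 5.0]
gripper_width: 0.0478
```

>>> arm_command --pt "0.0005 0 0.0001 0 0 0 0.55"

```text
clock: 18.35
ee_pos: [0.6117, 0.071, 0.0302]
eef_rot: [[0.951, 0.294, 0.09], [0.293, -0.956, 0.028], [0.095, -0.0, -0.996]]
force: [-7.2, -5.0, 5.5]
gripper_width: 0.0479
```

>>> arm_command --pt "0.0005 0 0 0 0 0 0.55" --pt "0 0 0 0 0 0 0.55"

```text
clock: 18.52
ee_pos: [0.6117, 0.0711, 0.0302]
eef_rot: [[0.952, 0.294, 0.089], [0.293, -0.956, 0.028], [0.094, -0.001, -0.996]]
force: [-8.2, -3.8, 5.7]
gripper_width: 0.0475
```

>>> arm_command --pt "0.0005 0 0 0 0 0 0.55" --pt "0 0 0 0 0 0 0.55"

```text
clock: 18.68
ee_pos: [0.6118, 0.0711, 0.0302]
eef_rot: [[0.952, 0.294, 0.088], [0.293, -0.956, 0.028], [0.093, -0.001, -0.996]]
force: [-8.3, -5.3, 6.0]
gripper_width: 0.0476
```

>>> arm_command --pt "0.0004 0 0 0 0 0 0.55" --pt "0 0 0 0 0 0 0.55" --pt "0 0 0 0 0 0 0.55" --pt "0 0 0 0 0 0 0.55"

```text
clock: 19.02
ee_pos: [0.6117, 0.0711, 0.0302]
eef_rot: [[0.952, 0.294, 0.088], [0.293, -0.956, 0.028], [0.092, -0.001, -0.996]]
force: [-9.3, -3.9, 6.8]
gripper_width: 0.048
```

```bash
python3 -c "
from h import *
st([.015,.0425,.029],0.1)";python3 look.py 13;python3 edge.py 13|head -1
```

```text
t 19.02 world [0.6117 0.0711 0.0302] board [0.013  0.0435 0.0302] F_board [-10.    -1.02   6.84] T [-0.93  1.56 -0.12] w 0.048
yaw 17.12 pitch 5.28 q [-0.08  0.75  1.66  0.06  0.64  1.14]
turn tool: [-0.0013  0.0078  0.002 ]
shift in current tool axes: [0.0018 0.001  0.0014]  in target axes: [0.0018 0.001  0.0014]
yellow [167. 262.] board [-81.3 205.6   0. ] [17.3 22.1] 43.8
yellow [309. 213.] board [ -76.7 -160.4    0. ] [69.1 69. ] 88.5
0.005 117.0 | 0.013 117.5 | 0.021 117.5 | 0.029 117.5 | 0.037 117.5 | 0.045 117.5 | 0.053 117.5 | 0.061 117.5 | 0.069 117.5 | 0.077 117.5 | 0.085 116.5 |
```

View pics/side13.png

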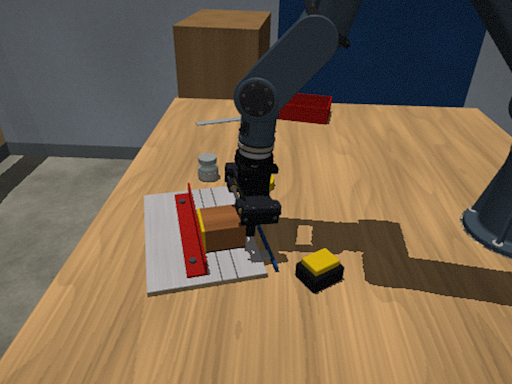

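>>> arm_command --pt "0.0005 0 0 0 0 0 0.55" --pt "0.0004 0 0 0 0 0 0.55" --pt "0 0 0 0 0 0 0.55" --pt "0 0 0 0 0 0 0.55" --pt "0 0 0 0 0 0 0.55"

```text
clock: 19.53
ee_pos: [0.6118, 0.0712, 0.0302]
eef_rot: [[0.952, 0.294, 0.086], [0.293, -0.956, 0.028], [0.09, -0.001, -0.996]]
force: [-11.3, -6.2, 7.6]
gripper_width: 0.0477
```

```bash
python3 -c "
from h import *
st([-.01,.0425,.03],0.1)"
```

```text
t 19.53 world [0.6118 0.0712 0.0302] board [0.0131 0.0436 0.0302] F_board [-12.66  -2.61   7.58] T [-1.05  1.73 -0.16] w 0.0477
yaw 17.12 pitch 5.18 q [-0.08  0.75  1.66  0.06  0.65  1.14]
turn tool: [-0.0016  0.0096  0.0021]
shift in current tool axes: [-0.023   0.001  -0.0019]  in target axes: [-0.023   0.0011 -0.0021]
```

About 12.7 N total, so roughly 10 N at the fence after drag. Next I back straight off and lift away.

>>> arm_command --pt "-0.002 0 -0.0002 0 0 0 0.55" --pt "-0.003 0 -0.0003 0 0 0 0.55" --pt "-0.01 0 -0.001 0 0 0 0.55" --pt "-0.02 0 -0.002 0 0 0 0.55" --pt "-0.02 0 -0.002 0 0 0 0.55" --pt "-0.02 0 -0.002 0 0 0 0.55" --pt "-0.01 0 -0.03 0 0 0 0.55" --pt "-0.01 0 -0.03 0 0 0 0.55" --pt "-0.01 0 -0.03 0 0 0 0.55" --pt "-0.01 0 -0.03 0 0 0 0.55" --pt "0 0 0 0 0 0 0.55" --pt "0 0 0 0 0 0 0.55"

```text
clock: 20.53
ee_pos: [0.4973, 0.0344, 0.1482]
eef_rot: [[0.951, 0.293, 0.103], [0.292, -0.956, 0.028], [0.107, 0.004, -0.994]]
force: [-0.4, -0.3, 0.8]
gripper_width: 0.0478
```

```bash
python3 -c "
from h import *
st()";python3 look.py 14;python3 edge.py 14|head -1
python3 - <<'E'
import cv2,numpy as np
a=cv2.imread("pics/top14.png")[100:300,130:350];b=cv2.imread("pics/side14.png")[150:300,130:350]
z=lambda i:cv2.resize(i,(400,int(400*i.shape[0]/i.shape[1])),interpolation=cv2.INTER_CUBIC)
a,b=z(a),z(b);b=cv2.copyMakeBorder(b,0,a.shape[0]-b.shape[0],0,0,cv2.BORDER_CONSTANT)
cv2.imwrite("pics/fin.png",np.hstack([a,b]))
E
```

```text
t 20.53 world [0.4973 0.0344 0.1482] board [-0.1072  0.0418  0.1482] F_board [-0.5  -0.18  0.8 ] T [-0.04  0.09 -0.01] w 0.0478
yaw 17.06 pitch 6.13 q [-0.18  0.44  1.9   0.07  0.71  1.04]
turn tool: [ 0.0038 -0.107   0.0008]
yellow [177. 266.] board [-97.5 186.9   0. ] [61.4 47.2] 35.6
yellow [309. 213.] board [ -77.1 -161.5    0. ] [71.4 69. ] 88.5
0.005 117.0 | 0.013 117.5 | 0.021 117.5 | 0.029 117.5 | 0.037 117.5 | 0.045 117.5 | 0.053 117.5 | 0.061 117.5 | 0.069 117.5 | 0.077 117.5 | 0.085 116.0 |
```

View pics/fin.png

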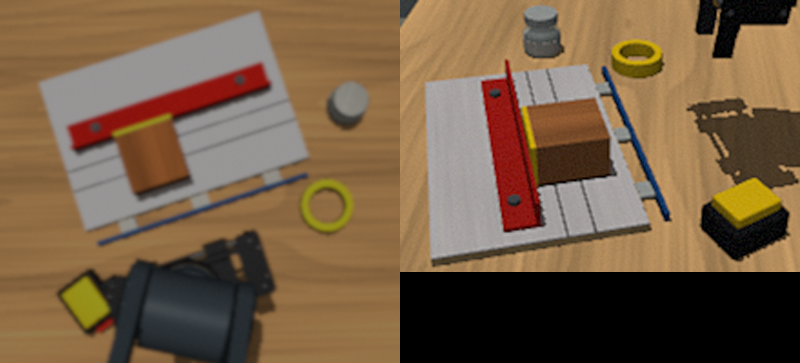

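The block lies flush and square against the fence, the tool is clear, and the bystanders have not moved. I hand in.

```bash
python3 -c "
from plant import arm
print(arm.close_job())"
```

```text
the job is handed in; nothing more can be done
None
```

The block lies on its rubber face on the sheet, with its yellow end flush against the red fence. I handed the job in at about 20.5 s of the allowed 72 s; no verdict was reported.

**Lip:** I slid the block, still standing, square against the lip. It was pressed with about 12.4 N measured at the wrist, which leaves roughly 10 N at the lip after drag.

**Tipping:** I pushed near the top with about 4–5 N at first. The block then fell over the lip by itself and lay on the sheet with its yellow end about 32 mm from the board's near edge, well short of the fence.

**Fence:** I pushed it along the sheet until the fence stopped it and pressed with about 12.7 N in total, again roughly 10 N net. Then I backed straight off and lifted away.

**Last checks:**
- **Position:** The camera put the yellow end at about 117 mm from the near edge. The fence face is at 115 mm, so it agrees within the calibration's 2 mm.
- **Squareness:** The yellow end read the same distance across its width to within about 1 mm. It sits about 42 mm off the fence's middle.
- **Release:** The end position did not change after I let go, and the tool read no contact force.
- **Bystanders:** The tape roll and battery pack measured where they were. I checked the jar only by eye, and it looked unmoved.
- **Not confirmed directly:** The net forces on lip and fence are estimates, taken as the wrist reading less the sliding drag of about 3 N.

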